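# Shim the short foot of a rocking bench supply

## Robot

A 7-joint arm with a two-finger parallel gripper is mounted at the origin on the work surface. World frame = base frame: x ahead of the robot, y to its left, z up, the work surface at z = 0. Lengths are in m, angles in degrees, forces in N, time in s.
With the tool pointing down it reaches from about 0.425 to 0.875 m from the base axis. Payload 4.7 kg.
Tool frame: the origin (TCP) lies at the very end of the fingers, on their centre line; the grasp point (between the pads) lies 19 mm behind it; z points along the fingers, y is the line along which they close (so a half turn about z gives the same grasp; the last joint's range is limited). The gripper opens to 87 mm and grips with 3 to 60 N. Pads are 19 mm wide; open, the fingers measure 117 mm over their backs; the gripper's body (75 mm by 190 mm) begins 51 mm behind the grasp point.
Start: joints at [-67.145, 18.392, -4.016, 83.108, 1.295, 78.541, -3.26], TCP at [0.244, 0.602, 0.223] pointing down, gripper open.
Joint ranges: [-163.93, 163.93], [-17.29, 119.83], [-79.2, 71.16], [3.27, 140.29], [-89.18, 269.18], [5.43, 117.66], [-154.24, 154.24]. Speed limits (degrees/s): [147.25, 147.25, 180, 180, 180, 180, 180].

## Interface

Orientations are given as [roll, pitch, yaw] about the fixed x, y, z axes, in that order (R = Rz(yaw) Ry(pitch) Rx(roll)).
In Python, from cell import get_obs, eyes, env gives the robot as it stands.
- The arm moves only by the tool servo_tool, never from a script. Its argument "series" is a list that holds one entry, the list of rows, each a list of 7 numbers: the shift along the tool's x, y, z in units of 300 mm (1.0 is 300 mm), then the turn, a rotation vector about the tool's x, y, z in units of pi rad (1.0 is pi rad), then the opening, from 0 (shut) to 1 (fully open). In form: [[[tx, ty, tz, wx, wy, wz, gripper], ...]]. A call has 1 to 12 rows; each row is the pose to reach, as a shift and turn from the pose commanded when the call began, along the tool's axes at that moment, turning the shorter way round; what a row does not reach only later rows make up. A row lasts 1/12 s, in which the tool goes at most 41.7 mm and 7.16 degrees, less where a joint would pass 70% of its speed; a pose out of reach is approached as far as the arm can. A call with a number of a shift or a turn outside -1 to 1 is refused whole. A call with a gripper value outside its range is refused whole. The fingers move at their own pace and stop on an object; "grip_force" is the grip in N (left out, the last holds). Time passes only in rows, so rows that repeat a pose let the fingers close. It gives the time, the measured TCP pose, the force, the opening and the grip force at its end, in the units of the state.
- get_obs(): the state, without advancing time (a new reading comes with each control period).
- eyes.read_camera(name): name is "scene" or "side" or "wrist"; returns a dict with "frame" (384x512x3 uint8, red, green, blue), "depth" (384x512 float32, m along the optical axis (not along the pixel's ray), 0 where there is no reading), "fx", "fy", "cx", "cy" (pixels), "origin" and "rotation" of the camera in the world; the wrist camera has in their place "mount" (4x4, takes a point from camera to tool coordinates, whose origin is the TCP and whose axes are the flange's). Camera axes: x right, y down, z forward; pixel columns grow to the right and rows downward; lengths in m; the calibration is good to about 2 mm. A picture is of the moment at which its call begins: read the wrist's pose just before it.
- env.sign_off(): hands the job in; it is judged then, once.
The state is a dict: "time_s": time; "qpos": joint angles; "joint_velocities": joint speeds; "effort": joint torques, N m; "tool_pos": TCP position; "tool_rot": TCP orientation; "force": force on the tool from outside, world axes, zero at the start; "wrist_torque": the same for the moment, N m; "grip_width": finger opening in m; "grasp_force": force on a finger pad.
Only numpy, scipy, OpenCV 4.12 (cv2) and the standard library are available. Lean on these libraries where they do the work, as an engineer would, in place of code of your own. Each camera call takes 0.05 s, during which the arm holds its last target. There are 200 camera calls.

## Task

The black high-voltage supply rocks because its front left foot, on the side nearest the robot, is too short to reach the bench. With the fingertips, push the yellow wedge along the bench and thin end first under that foot until it is snug and takes weight, then press down with the fingertips on top of the case above that foot to check that it no longer rocks, and come away. Push only: do not pick up the wedge or the supply, do not shove the supply along the bench, keep it standing level, and leave everything else where it is.

Things in the scene. Friction and masses are not known exactly. Their poses are not given: they have to be found in the camera images.
- instrument: Black bench supply, loose, about 2.6 kg. Case 200 deep (x) x 250 wide (y) x 95 mm high, underside 26 mm above the bench; domed rubber feet at x = +-76, y = +-101 mm. Origin at bench level under its middle; x to its rear (away from the robot), y to its left, z up. Front (-x): white meter, fan, red read-out. It stands level on three feet; only friction holds it: about 15 N slides it.
- short_foot_pad (a point): Lowest point of the rubber dome (26 mm across) of the short front left foot (x = -76, y = +101 mm on the instrument, 24 mm in from the left and front faces). Its screw has seized too far in, so the pad hangs 5 to 9 mm above the bench: this point's height is the gap to fill. The foot itself does not give.
- corner_top (a point): Point on the flat top of the case straight above the short foot, 24 mm in from the left and front edges, 121 mm above the bench: the place to press. Unshimmed, 3 N here tips the case down onto the short foot.
- wedge: Loose yellow wedge shim, 0.11 kg, flat on the bench left of the instrument, 140 mm long (x), 50 mm wide (y). Origin: centre of its underside; x points to the thin end, z up. Its top is one even slope (1 in 8), from 20 mm high at the upright back face (x = -70) to 2.5 mm at the nose (x = +70). It slides at about 0.7 N and stays where it is left.
- wedge_heel (a point): Centre of the wedge's upright back face (50 mm wide, 20 mm high), 10 mm above the bench: the face to push on. Once the slope meets the foot, the push needed climbs by about 1 N per mm; 3 to 8 mm past first touch it is snug (4 to 8 N). Pushed on with 12 N and more it jacks the case up out of level and shoves it along.
- wedge_nose (a point): Middle of the wedge's thin front edge, at bench level.
- electrode_cell: Bystander, to be left alone: wooden frame with brown tubes, 140 x 170 mm, 145 mm high, to the right. Origin under its middle.
- reagent_jar: Bystander: white jar with blue cap, 72 mm across, 125 mm high, at the back. Origin under its middle.
- vial_rack: Bystander: white rack with orange- and blue-capped vials, 60 x 150 mm, 69 mm high, behind the instrument. Origin under its middle.
- beaker: Bystander: glass beaker, 70 mm across, 95 mm high, at the back. Origin under its middle.
- multimeter: Bystander: hand-held yellow and grey multimeter lying on its back, 150 x 75 mm, 45 mm high, front right. Origin under its middle.
- screwdriver: Bystander: screwdriver with a red handle, 190 mm long, lying to the left, beyond the wedge. Origin on the bench under its middle, x along it.
- parts_tray: Bystander: open green tray of spare feet and washers, 110 x 160 mm, 43 mm high, to the left of the wedge. Origin under its middle.
There are look-alikes about, which are no part of the job. What is shaped like the wedge but grey, purple or red is not meant.

How it is judged (in metres and radians):
On the way, in this order (a step that is already met when the one before it is completed fails the run):
1. the wedge is under the short foot and carries it, with the supply level (contact force between wedge and instrument above 1 N and angle between instrument's own z axis and vertical below 0.005 rad and y of short_foot_pad in the frame of wedge between -0.018 and 0.018 m), for 0.2 s.
2. fingers press the case down with more than 4 N above the short foot, and it stays level on the wedge (all of step 1 and contact force between the fingers and instrument above 4 N and horizontal distance between the grasp point and corner_top below 0.06 m), for 0.2 s.
At the end, for the whole second after the job is handed in: The wedge lies on the bench under the short foot (the foot's middle within 18 mm of the wedge's centre line) and bears on it with more than 1 N; the supply stands level within 0.005 rad; both are at rest (all of step 1 and linear speed of each of instrument, wedge below 0.01 m/s and height (world z) of wedge below 0.006 m); the robot touches nothing.
It fails at once if the wedge is picked up or tipped over (height (world z) of wedge above 0.012 m or angle between wedge's own z axis and vertical above 0.25 rad).
It fails at once if the supply is lifted or tipped up (height (world z) of instrument above 0.012 m or angle between instrument's own z axis and vertical above 0.12 rad).
It fails at once if the supply is shoved more than 20 mm along the bench (distance of instrument from where it was at the start of the episode above 0.02 m).
It fails at once if anything else on the bench is moved over 15 mm (distance of any of electrode_cell, reagent_jar, vial_rack, beaker, multimeter, screwdriver, parts_tray from where it was at the start of the episode above 0.015 m).
It also fails if it takes over 72 s, if anything falls off the work surface, if the arm or the gripper's body presses on something with over 40 N, if the wrist force passes 120 N, or if a joint passes its speed limit or range.

## Working session

There is one attempt and no reset: what is moved stays moved. The work goes in short steps, Python scripts to look and compute and a tool call to move; the robot and the scene stay as the last step left them, time stands still between calls to the robot, and variables do not carry over. Pictures are saved under pics/ and viewed, at most 10 in all, crops included, and the job is handed in when it is done.

Besides the shell and the picture viewer there is one more tool, called after "Request:" as name(argument=value, ...), one argument or row to a line, values as JSON. servo_tool: Moves the arm, as the interface text tells. Shifts and turns lie within -1 to 1; 1 stands for 300 mm of shift or pi rad of turn. Its arguments: {"type":"object","properties":{"series":{"type":"array"},"grip_force":{"type":"number"}},"required":["series"]}

```bash
mkdir -p pics; cat > h.py <<'E'
import numpy as np, cv2
from cell import get_obs, eyes, env
from scipy.spatial.transform import Rotation as Ro
def cam(n):
    o=get_obs(); c=eyes.read_camera(n)
    if 'mount' in c:
        T=np.eye(4);T[:3,:3]=Ro.from_euler('xyz',o['tool_rot'],degrees=True).as_matrix();T[:3,3]=o['tool_pos']
        M=T@np.array(c['mount']);c['rotation']=M[:3,:3];c['origin']=M[:3,3]
    return c
def ray(c,u,v,z):
    d=np.array(c['rotation'])@np.array([(u-c['cx'])/c['fx'],(v-c['cy'])/c['fy'],1.]);o=np.array(c['origin'])
    return o+d*(z-o[2])/d[2]
def cloud(c):
    v,u=np.mgrid[:384,:512];d=c['depth']
    p=np.stack([(u-c['cx'])/c['fx']*d,(v-c['cy'])/c['fy']*d,d],-1)
    return p@np.array(c['rotation']).T+np.array(c['origin'])
E
python3 - <<'E'
from h import *
import pickle
print(get_obs())
S={n:cam(n) for n in('scene','side','wrist')}
pickle.dump(S,open('S.pkl','wb'))
for n in S: print(n,S[n]['origin'],S[n]['fx'])
im=np.vstack([np.hstack([S['scene']['frame'],S['side']['frame']])])
cv2.imwrite('pics/a.png',cv2.resize(S['scene']['frame'],(800,600))[:,:,::-1])
cv2.imwrite('pics/b.png',cv2.resize(S['side']['frame'],(800,600))[:,:,::-1])
E
```

```text
{'time_s': 0.0, 'qpos': array([-67.14413923,  18.43876405,  -4.01558068,  83.17596247,
         1.29617175,  78.5410519 ,  -3.26115519]), 'joint_velocities': array([-0.01338043, -0.01595424,  0.01701987, -0.03242313,  0.01164141,
        0.03508642, -0.06396186]), 'effort': array([-4.47238572e-04, -4.91293144e+01, -4.04150197e-01, -3.12526023e+01,
       -6.40215911e-02,  4.37454320e-02,  1.73712365e-04]), 'tool_pos': array([0.24384118, 0.60192025, 0.22145559]), 'tool_rot': array([-1.79889533e+02,  6.97076825e-03,  1.57953044e+02]), 'force': array([-0.6122006,  0.3333703,  0.1015067]), 'wrist_torque': array([-0.00553905, -0.03885744, -0.0016948 ]), 'grasp_force': 0.0, 'grip_width': 0.08723687065112487}
scene [ 1.3285547  -0.24542143  1.11636999] 434.67335618712275
side [ 0.12201866 -1.01161398  0.72824876] 396.9185473178068
wrist [0.16895874 0.6324326  0.38347738] 271.9346557898599
```

View pics/a.png

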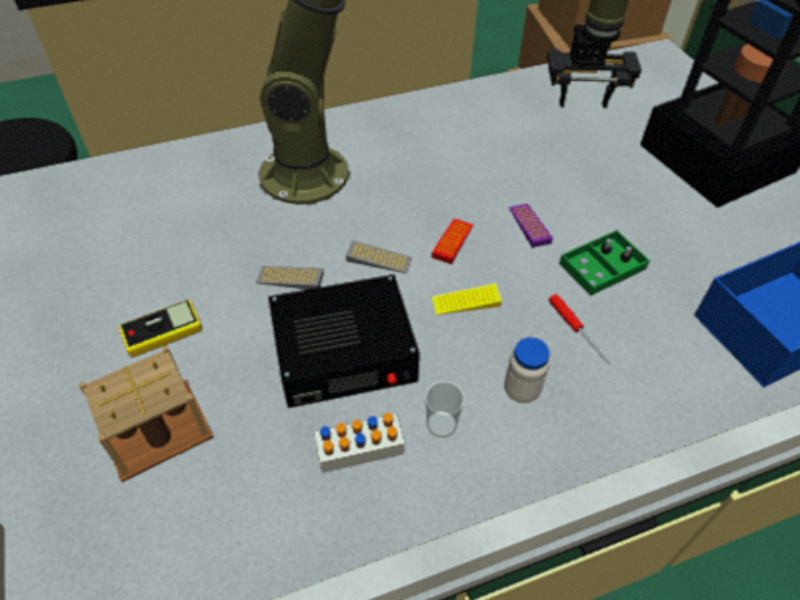

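View pics/b.png

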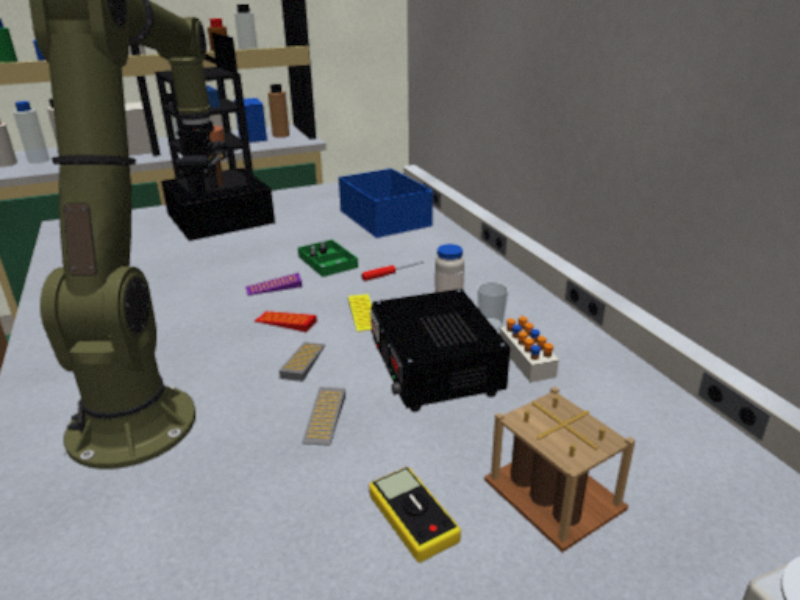

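The scene view shows the supply with its top at about (345,320). The wedge-shaped things are yellow (467,299), red (452,240), purple (530,224) and grey (380,256) and (290,276). The yellow one fits: it is the right colour, lies left of the supply and its end faces the supply. Next I measure it and confirm in a crop.

```bash
python3 - <<'E'
from h import *
import pickle
S=pickle.load(open('S.pkl','rb'))
for n in('scene','side'):
    c=S[n];P=cloud(c);hsv=cv2.cvtColor(c['frame'],cv2.COLOR_RGB2HSV)
    ok=c['depth']>0
    m=ok&(hsv[...,0]>22)&(hsv[...,0]<36)&(hsv[...,1]>120)&(hsv[...,2]>90)&(P[...,1]>0.02)&(P[...,2]<.06)&(P[...,0]>.3)&(P[...,0]<.8)
    k,l,st,ce=cv2.connectedComponentsWithStats(m.astype(np.uint8))
    i=1+np.argmax(st[1:,4]);print(n,'wedge px',st[i],ce[i]);m=l==i
    cs,_=cv2.findContours(m.astype(np.uint8),cv2.RETR_EXTERNAL,cv2.CHAIN_APPROX_NONE)
    q=P[m];A=np.c_[q[:,:2]-q[:,:2].mean(0),np.ones(len(q))];s=np.linalg.lstsq(A,q[:,2],rcond=None)[0]
    print(' slope',s,'mean',q.mean(0))
    xy=np.array([ray(c,u,v,.011)[:2] for u,v in cs[0][:,0]],np.float32)
    r=cv2.minAreaRect(xy);print(' rect',r,cv2.boxPoints(r).tolist())
    g=ok&(P[...,2]>.116)&(P[...,2]<.127)&(hsv[...,2]<90)&(P[...,0]>.3)&(P[...,0]<.9)&(abs(P[...,1])<.3)
    k,l,st,ce=cv2.connectedComponentsWithStats(g.astype(np.uint8));i=1+np.argmax(st[1:,4]);g=l==i
    xy=P[g][:,:2].astype(np.float32);r=cv2.minAreaRect(xy);print(' top',r,cv2.boxPoints(r).tolist(),P[g][:,2].mean())
    cs,_=cv2.findContours(g.astype(np.uint8),cv2.RETR_EXTERNAL,cv2.CHAIN_APPROX_NONE)
    xy=np.array([ray(c,u,v,.121)[:2] for u,v in cs[0][:,0]],np.float32)
    r=cv2.minAreaRect(xy);print(' top-ray',r,cv2.boxPoints(r).tolist())
    if n=='scene':
        a=c['frame'][120:270,160:360];
        cv2.imwrite('pics/c.png',cv2.resize(a,(800,600),interpolation=cv2.INTER_CUBIC)[:,:,::-1])
E
```

```text
Traceback (most recent call last):
  File "h.py", line 16, in cloud
    return p@np.array(c['rotation']).T+np.array(c['origin'])
           ~~~~~~~~~~~~~~~~~~~~~~~~~~~^~~~~~~~~~~~~~~~~~~~~~
ValueError: operands could not be broadcast together with shapes (384,512) (3,)
```

```bash
cat > fix.py <<'E'
import re
s=open('h.py').read()
s=s.replace("    return c\ndef ray","    elif np.shape(c['rotation'])==(3,): c['rotation']=Ro.from_euler('xyz',c['rotation'],degrees=True).as_matrix()\n    return c\ndef ray")
open('h.py','w').write(s)
E
python3 fix.py
cat > meas.py <<'E'
from h import *
import sys
def measure(names):
  for n in names:
    c=cam(n);P=cloud(c);hsv=cv2.cvtColor(c['frame'],cv2.COLOR_RGB2HSV)
    ok=c['depth']>0
    m=ok&(hsv[...,0]>22)&(hsv[...,0]<36)&(hsv[...,1]>120)&(hsv[...,2]>90)&(P[...,1]>0.02)&(P[...,2]<.06)&(P[...,0]>.3)&(P[...,0]<.8)
    k,l,st,ce=cv2.connectedComponentsWithStats(m.astype(np.uint8))
    i=1+np.argmax(st[1:,4]);print(n,'wedge px',st[i],ce[i]);m=l==i
    cs,_=cv2.findContours(m.astype(np.uint8),cv2.RETR_EXTERNAL,cv2.CHAIN_APPROX_NONE)
    q=P[m];A=np.c_[q[:,:2]-q[:,:2].mean(0),np.ones(len(q))];s=np.linalg.lstsq(A,q[:,2],rcond=None)[0]
    print(' slope',s,'mean',q.mean(0))
    xy=np.array([ray(c,u,v,.011)[:2] for u,v in cs[0][:,0]],np.float32)
    r=cv2.minAreaRect(xy);print(' rect',r,np.round(cv2.boxPoints(r),4).tolist())
    g=ok&(P[...,2]>.113)&(P[...,2]<.129)&(hsv[...,2]<90)&(P[...,0]>.3)&(P[...,0]<.9)&(abs(P[...,1])<.3)
    k,l,st,ce=cv2.connectedComponentsWithStats(g.astype(np.uint8));i=1+np.argmax(st[1:,4]);g=l==i
    xy=P[g][:,:2].astype(np.float32);r=cv2.minAreaRect(xy);print(' top',r,np.round(cv2.boxPoints(r),4).tolist(),P[g][:,2].mean())
    cs,_=cv2.findContours(g.astype(np.uint8),cv2.RETR_EXTERNAL,cv2.CHAIN_APPROX_NONE)
    xy=np.array([ray(c,u,v,.121)[:2] for u,v in cs[0][:,0]],np.float32)
    r=cv2.minAreaRect(xy);print(' top-ray',r,np.round(cv2.boxPoints(r),4).tolist())
    if n=='scene':
        a=c['frame'][120:270,160:360];
        cv2.imwrite(sys.argv[1],cv2.resize(a,(800,600),interpolation=cv2.INTER_CUBIC)[:,:,::-1])
if __name__=='__main__': measure(sys.argv[2:])
E
python3 -c "
import pickle;S=pickle.load(open('S.pkl','rb'));print(S['scene']['rotation'],S['side']['rotation'])"
python3 meas.py pics/c.png scene side
```

```text
[-140.69599882   -0.59002973   69.53442899] [-118.16837855    0.6348462   -22.7496397 ]
scene wedge px [276 181  45  20 563] [298.89165187 191.46358792]
 slope [-0.01860784  0.11835097  0.01066585] mean [0.52248019 0.21507172 0.01066585]
 rect ((0.5246837139129639, 0.21384525299072266), (0.14687342941761017, 0.0603688508272171), 85.21257781982422) [[0.4884999990463257, 0.14319999516010284], [0.5486000180244446, 0.13809999823570251], [0.5608999729156494, 0.28450000286102295], [0.5006999969482422, 0.28949999809265137]]
 top ((0.577455997467041, -0.07368350028991699), (0.24713139235973358, 0.20186440646648407), 83.4161605834961) [[0.46299999952316284, -0.18490000069141388], [0.6636000275611877, -0.20800000429153442], [0.6919000148773193, 0.03750000149011612], [0.49140000343322754, 0.060600001364946365]] 0.12074611733062252
 top-ray ((0.5800169706344604, -0.07413540780544281), (0.24685914814472198, 0.20542305707931519), 83.4681396484375) [[0.46389999985694885, -0.1851000040769577], [0.6679999828338623, -0.20839999616146088], [0.6960999965667725, 0.03680000081658363], [0.492000013589859, 
[... 354 characters left out ...]
0000641345978], [0.5608999729156494, 0.29679998755455017], [0.5116999745368958, 0.3068999946117401]]
 top ((0.5708485245704651, -0.07300393283367157), (0.254904568195343, 0.20284339785575867), 83.64958190917969) [[0.4560000002384186, -0.18850000202655792], [0.6575999855995178, -0.21089999377727509], [0.685699999332428, 0.042399998754262924], [0.48410001397132874, 0.0649000033736229]] 0.12076424802066751
 top-ray ((0.5681849718093872, -0.07970631122589111), (0.25942328572273254, 0.20520955324172974), 83.53190612792969) [[0.45159998536109924, -0.19699999690055847], [0.6554999947547913, -0.22020000219345093], [0.6847000122070312, 0.03759999945759773], [0.48080000281333923, 0.06069999933242798]]
```

View pics/c.png

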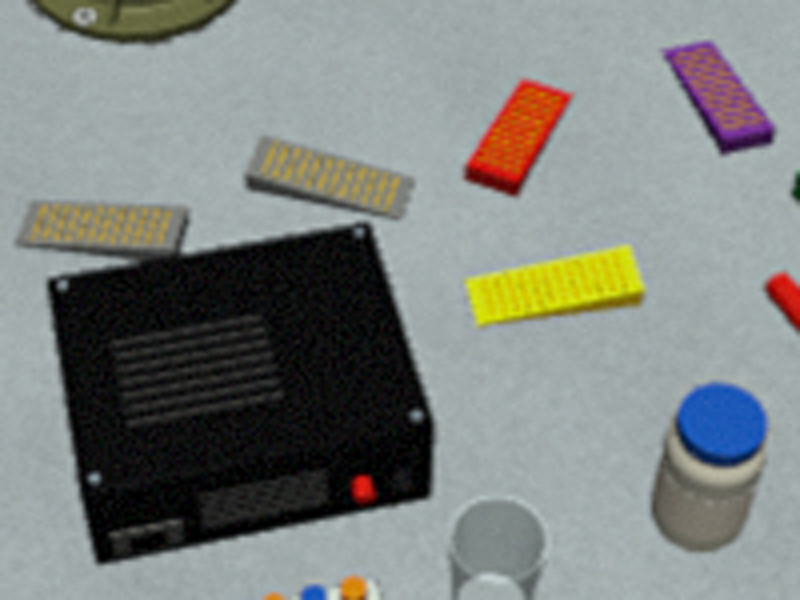

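The crop confirms the yellow wedge: thin end at crop (470,300), facing the supply, and thick heel at (640,270). First move: swing over behind the heel for a wrist view.

Request:
servo_tool(
  series=[
    [[-0.25,-0.08,0,0,0,0.1,0.2],[-0.5,-0.17,0,0,0,0.2,0.2],[-0.75,-0.25,0,0,0,0.3,0.2],[-1,-0.333,0,0,0,0.41,0.2],[-1,-0.333,0,0,0,0.41,0.2],[-1,-0.333,0,0,0,0.41,0.2],[-1,-0.333,0,0,0,0.41,0.2],[-1,-0.333,0,0,0,0.41,0.2],[-1,-0.333,0,0,0,0.41,0.2],[-1,-0.333,0,0,0,0.41,0.2],[-1,-0.333,0,0,0,0.41,0.2],[-1,-0.333,0,0,0,0.41,0.2]],
  ],
)

```text
time_s: 1.25
tool_pos: [0.4847, 0.397, 0.2224]
tool_rot: [-180.0, 0.0, 84.1]
force: [-0.1, -0.1, -0.4]
grip_width: 0.0196
grasp_force: 0.0
```

```bash
cat > wm.py <<'E'
from h import *
import sys
c=cam('wrist');o=get_obs();print(o['tool_pos'],o['tool_rot'],o['force'],c['origin'],c['rotation'][:,2])
P=cloud(c);hsv=cv2.cvtColor(c['frame'],cv2.COLOR_RGB2HSV)
m=((hsv[...,0]>22)&(hsv[...,0]<36)&(hsv[...,1]>120)&(hsv[...,2]>90)).astype(np.uint8)
k,l,st,ce=cv2.connectedComponentsWithStats(m)
for i in range(1,k):
    if st[i,4]<200: continue
    q=P[(l==i)&(c['depth']>0)]
    cs,_=cv2.findContours((l==i).astype(np.uint8),cv2.RETR_EXTERNAL,cv2.CHAIN_APPROX_NONE)
    ap=cv2.approxPolyDP(cs[0],4,True)[:,0]
    print(st[i],'mean',q.mean(0))
    for u,v in ap: print((u,v),'z0',ray(c,u,v,0).round(4)[:2],'z2.5',ray(c,u,v,.0025).round(4)[:2],'z20',ray(c,u,v,.02).round(4)[:2])
if len(sys.argv)>1: cv2.imwrite(sys.argv[1],cv2.resize(c['frame'],(800,600))[:,:,::-1])
E
python3 wm.py pics/d.png
```

```text
[0.4845009  0.39723906 0.2224227 ] [-1.79992431e+02  1.17013616e-02  8.42230724e+01] [ 0.36666769  0.73597134 -0.17928618] [0.49288331 0.47724231 0.38431348] [-0.03002552 -0.29013528 -0.9565145 ]
[268 284  18  27 258] mean [0.49515234 0.19522993 0.03817866]
(np.int32(271), np.int32(284)) z0 [0.4919 0.1989] z2.5 [0.4919 0.2007] z20 [0.492  0.2134]
(np.int32(268), np.int32(310)) z0 [0.4824 0.1479] z2.5 [0.4825 0.1501] z20 [0.483  0.1651]
(np.int32(285), np.int32(310)) z0 [0.5112 0.145 ] z2.5 [0.5111 0.1471] z20 [0.5103 0.1622]
```

View pics/d.png

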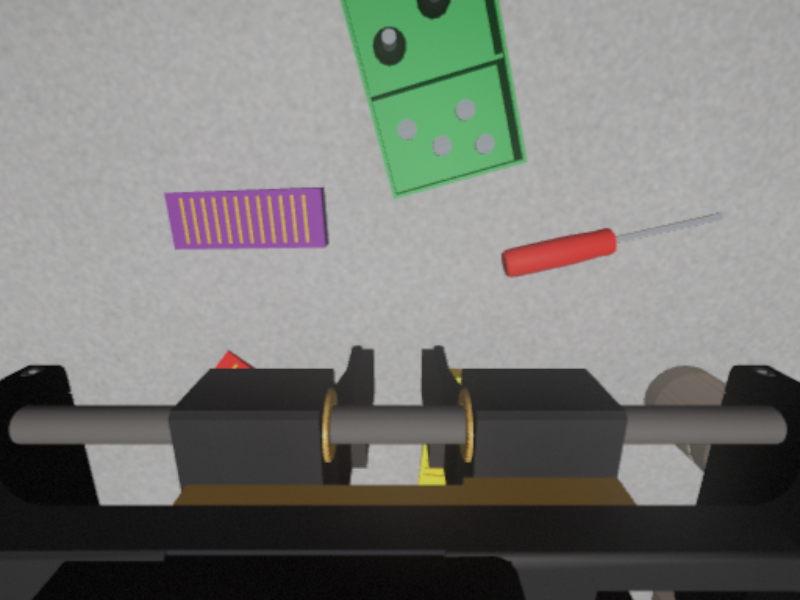

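The view shows the tray, purple wedge, screwdriver and, at (435,430), the yellow wedge mostly hidden behind the fingers. I move forward so the camera is over the wedge.

Request:
servo_tool(
  series=[
    [[-0.12,0.03,0,0,0,0,0.2],[-0.24,0.06,0,0,0,0,0.2],[-0.36,0.09,0,0,0,0,0.2],[-0.48,0.12,0,0,0,0,0.2],[-0.6,0.15,0,0,0,0,0.2],[-0.72,0.18,0,0,0,0,0.2],[-0.84,0.185,0,0,0,0,0.2],[-0.84,0.185,0,0,0,0,0.2],[-0.84,0.185,0,0,0,0,0.2],[-0.84,0.185,0,0,0,0,0.2]],
  ],
)

```text
time_s: 2.13
tool_pos: [0.514, 0.1417, 0.2228]
tool_rot: [180.0, -0.1, 84.2]
force: [-0.3, 1.4, 0.3]
grip_width: 0.0174
grasp_force: 0.0
```

```bash
python3 wm.py pics/e.png
```

```text
[0.51385936 0.14249509 0.2225898 ] [-1.79996464e+02 -4.25791008e-02  8.43092268e+01] [-0.63261927  0.59480739 -0.20024437] [0.5219193  0.221737   0.38481565] [-0.02883326 -0.28896365 -0.95690577]
[ 232   55   44  112 3983] mean [0.51928013 0.21988695 0.01195188]
(np.int32(237), np.int32(55)) z0 [0.5068 0.2897] z2.5 [0.5069 0.2893] z20 [0.5076 0.2862]
(np.int32(232), np.int32(163)) z0 [0.483 0.151] z2.5 [0.4832 0.1514] z20 [0.485  0.1547]
(np.int32(263), np.int32(166)) z0 [0.5268 0.1421] z2.5 [0.5268 0.1427] z20 [0.5265 0.1463]
(np.int32(275), np.int32(58)) z0 [0.5551 0.2813] z2.5 [0.5549 0.2809] z20 [0.5533 0.2782]
```

View pics/e.png

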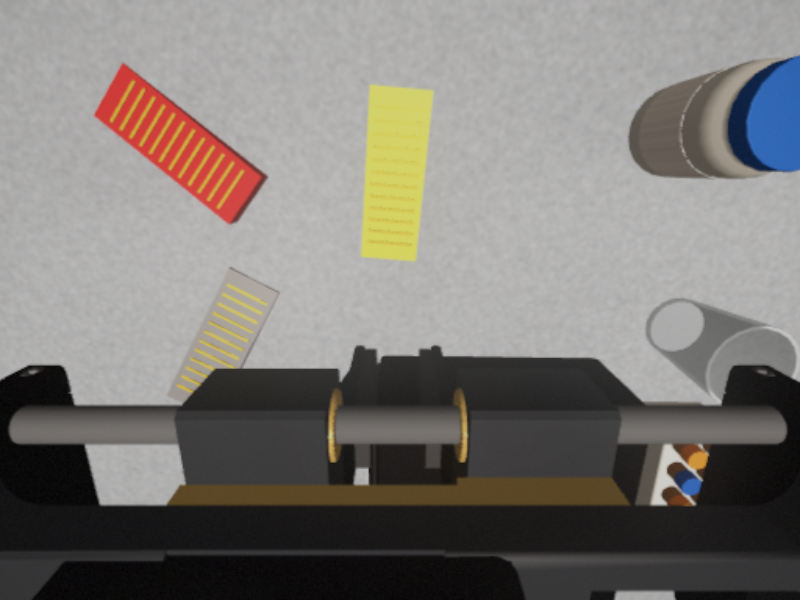

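The wedge is clear at (397,172), with its heel edge at y≈87 px and its nose edge at y≈258. It heads 79.5°, about 24 mm off the foot's line, so I will push on a gentle arc. First I position behind the heel.

Request:
servo_tool(
  series=[
    [[0.12,0.003,0,0,0,0.01,0.2],[0.24,0.006,0,0,0,0.026,0.2],[0.36,0.01,0,0,0,0.026,0.2],[0.48,0.014,0,0,0,0.026,0.2],[0.575,0.014,0,0,0,0.026,0.2],[0.575,0.014,0.1,0,0,0.026,0.2],[0.575,0.014,0.2,0,0,0.026,0.2],[0.575,0.014,0.3,0,0,0.026,0.2],[0.575,0.014,0.4,0,0,0.026,0.2],[0.575,0.014,0.5,0,0,0.026,0.2],[0.575,0.014,0.575,0,0,0.026,0.2],[0.575,0.014,0.575,0,0,0.026,0.2]],
  ],
)

```text
time_s: 3.18
tool_pos: [0.531, 0.3121, 0.044]
tool_rot: [-179.6, 0.4, 79.7]
force: [-0.7, -0.3, -0.1]
grip_width: 0.0173
grasp_force: 0.0
```

Request:
servo_tool(
  series=[
    [[0,0,0.05,0,0,0,0.2],[0,0,0.1,0,0,0,0.2],[0,0,0.14,0,0,0,0.2],[0,0,0.14,0,0,0,0.2],[0,0,0.14,0,0,0,0.2]],
  ],
)

```text
time_s: 3.6
tool_pos: [0.5356, 0.3129, 0.0083]
tool_rot: [-180.0, 0.0, 79.5]
force: [-0.2, -0.5, 0.3]
grip_width: 0.0175
grasp_force: 0.0
```

Request:
servo_tool(
  series=[
    [[-0.04,0,0,0,0,0,0.2],[-0.06,0,0,0,0,0,0.2],[-0.072,0,0,0,0,0,0.2],[-0.097,-0.005,0,0,0,-0.0064,0.2],[-0.122,-0.0096,0,0,0,-0.0128,0.2],[-0.147,-0.0137,0,0,0,-0.0192,0.2],[-0.173,-0.0173,0,0,0,-0.0256,0.2],[-0.198,-0.0203,0,0,0,-0.032,0.2],[-0.223,-0.0228,0,0,0,-0.0383,0.2],[-0.249,-0.0248,0,0,0,-0.0447,0.2],[-0.274,-0.0264,0,0,0,-0.0511,0.2],[-0.274,-0.0264,0,0,0,-0.0511,0.2]],
  ],
)

```text
time_s: 4.6
tool_pos: [0.5134, 0.2308, 0.0089]
tool_rot: [180.0, -0.0, 88.6]
force: [0.3, -1.1, 0.1]
grip_width: 0.0172
grasp_force: 0.0
```

```bash
python3 meas.py pics/f.png scene | head -4; python3 -c "
from h import *
print([get_obs()[k] for k in('tool_pos','tool_rot','force')])"
```

```text
scene wedge px [260 183  43  25 561] [281.13903743 194.73262032]
 slope [-0.032491    0.10347676  0.0112484 ] mean [0.51572113 0.15444191 0.0112484 ]
 rect ((0.5131164789199829, 0.1526947319507599), (0.14402234554290771, 0.06118397042155266), 89.18221282958984) [[0.4814999997615814, 0.08110000193119049], [0.5426999926567078, 0.08030000329017639], [0.544700026512146, 0.22429999709129333], [0.483599990606308, 0.22509999573230743]]
 top ((0.5772867798805237, -0.07366299629211426), (0.24726052582263947, 0.20162783563137054), 83.50432586669922) [[0.46309998631477356, -0.1851000040769577], [0.6635000109672546, -0.2079000025987625], [0.6913999915122986, 0.03779999911785126], [0.491100013256073, 0.060600001364946365]] 0.12069939440248297
[array([0.5134944 , 0.23170132, 0.00886066]), array([ 1.79946366e+02, -3.23176599e-02,  8.85404795e+01]), array([-0.61393822,  0.66951013, -0.2362729 ])]
```

View pics/f.png

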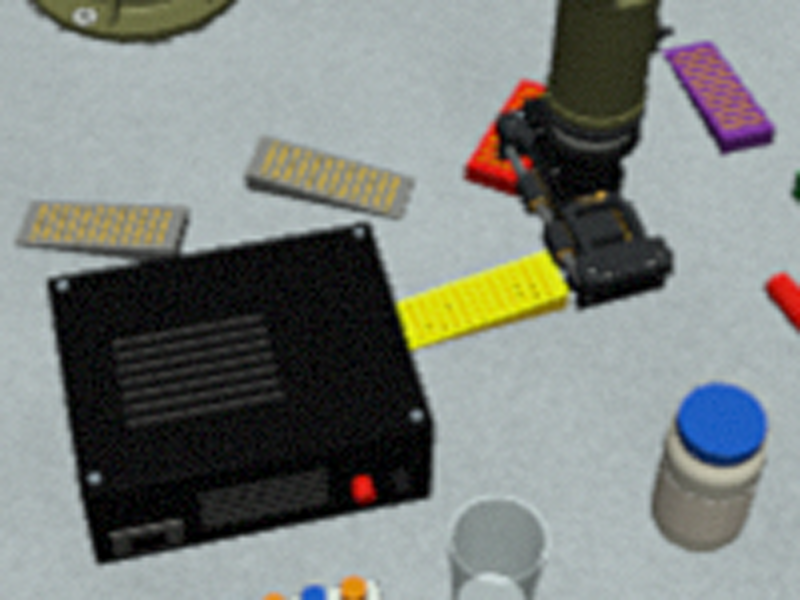

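The wedge has turned in line with the foot, its nose at crop (405,325) just reaching the case's left side, and the fingers sit flat on the heel. I push straight on.

Request:
servo_tool(
  series=[
    [[-0.018,0,0,0,0,0,0.2],[-0.036,0,0,0,0,0,0.2],[-0.054,0,0,0,0,0,0.2],[-0.072,0,0,0,0,0,0.2],[-0.09,0,0,0,0,0,0.2],[-0.108,0,0,0,0,0,0.2],[-0.126,0,0,0,0,0,0.2],[-0.144,0,0,0,0,0,0.2],[-0.162,0,0,0,0,0,0.2],[-0.18,0,0,0,0,0,0.2],[-0.2,0,0,0,0,0,0.2],[-0.2,0,0,0,0,0,0.2]],
  ],
)

```text
time_s: 5.65
tool_pos: [0.5117, 0.1708, 0.008]
tool_rot: [-180.0, 0.1, 88.6]
force: [0.2, 0.1, 0.2]
grip_width: 0.0168
grasp_force: 0.0
```

```bash
python3 - <<'E'
from h import *
F=[]
for i in range(6): F.append(get_obs()['force']); c=cam('side')
F.append(get_obs()['force']);print(np.mean(F,0),get_obs()['tool_pos'])
P=cloud(c);hsv=cv2.cvtColor(c['frame'],cv2.COLOR_RGB2HSV)
m=(hsv[...,0]>22)&(hsv[...,0]<36)&(hsv[...,1]>120)&(hsv[...,2]>90)&(P[...,1]>0.02)&(P[...,2]<.06)
k,l,st,ce=cv2.connectedComponentsWithStats(m.astype(np.uint8));print(st[1:],ce[1:])
cv2.imwrite('pics/g.png',cv2.resize(c['frame'][150:300,180:380],(800,600),interpolation=cv2.INTER_CUBIC)[:,:,::-1])
E
```

```text
[0.4398734  0.39925206 0.13273205] [0.51148979 0.17284058 0.0078978 ]
[[229 204  15  26 134]] [[235.29104478 214.28358209]]
```

View pics/g.png

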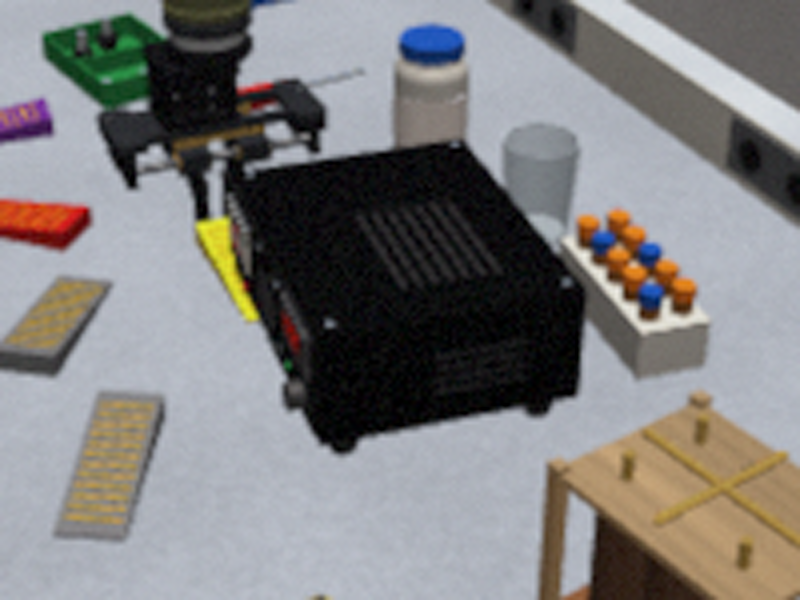

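The side view shows the wedge at (230,265) under the case's left-front corner, with its nose corner at (255,320). I cast these corners to check the alignment.

```bash
python3 - <<'E'
from h import *
c=cam('side')
print('nose L',ray(c,180+250/4,150+320/4,.0025),'heel L top',ray(c,180+196/4,150+222/4,.02))
s=cam('scene');P=cloud(s);hsv=cv2.cvtColor(s['frame'],cv2.COLOR_RGB2HSV)
m=((hsv[...,0]>22)&(hsv[...,0]<36)&(hsv[...,1]>120)&(hsv[...,2]>90)&(P[...,1]>0.02)&(P[...,2]<.06)&(P[...,0]<.8)).astype(np.uint8)
cs,_=cv2.findContours(m,cv2.RETR_EXTERNAL,cv2.CHAIN_APPROX_NONE);k=max(cs,key=cv2.contourArea)
for u,v in cv2.approxPolyDP(k,2,True)[:,0]: print(u,v,[ray(s,u,v,z)[:2].round(4) for z in(0,.012,.02)])
E
```

```text
nose L [0.48715017 0.01983207 0.0025    ] heel L top [0.48969104 0.16130606 0.02      ]
279 187 [array([0.474 , 0.1644]), array([0.4832, 0.16  ]), array([0.4894, 0.1571])]
259 194 [array([0.4795, 0.0905]), array([0.4886, 0.0869]), array([0.4947, 0.0845])]
263 206 [array([0.531, 0.085]), array([0.5396, 0.0814]), array([0.5453, 0.079 ])]
285 199 [array([0.5286, 0.1634]), array([0.5372, 0.159 ]), array([0.543 , 0.1561])]
```

Alignment is within about 5 mm. Now I push in small steps and watch the force.

Request:
servo_tool(
  series=[
    [[-0.008,0,0,0,0,0,0.2],[-0.016,0,0,0,0,0,0.2],[-0.024,0,0,0,0,0,0.2],[-0.032,0,0,0,0,0,0.2],[-0.04,0,0,0,0,0,0.2],[-0.04,0,0,0,0,0,0.2],[-0.04,0,0,0,0,0,0.2]],
  ],
)

```text
time_s: 6.63
tool_pos: [0.5115, 0.1603, 0.0081]
tool_rot: [180.0, 0.0, 88.6]
force: [-0.1, 0.0, 0.5]
grip_width: 0.0175
grasp_force: 0.0
```

Request:
servo_tool(
  series=[
    [[-0.004,0,0,0,0,0,0.2],[-0.008,0,0,0,0,0,0.2],[-0.012,0,0,0,0,0,0.2],[-0.012,0,0,0,0,0,0.2]],
  ],
)

```text
time_s: 6.97
tool_pos: [0.5114, 0.157, 0.0081]
tool_rot: [180.0, -0.0, 88.7]
force: [0.8, 0.5, 0.1]
grip_width: 0.0175
grasp_force: 0.2
```

Request:
servo_tool(
  series=[
    [[-0.004,0,0,0,0,0,0.2],[-0.008,0,0,0,0,0,0.2],[-0.012,0,0,0,0,0,0.2],[-0.012,0,0,0,0,0,0.2],[-0.012,0,0,0,0,0,0.2]],
  ],
)

```text
time_s: 7.38
tool_pos: [0.5113, 0.1533, 0.0081]
tool_rot: [180.0, 0.0, 88.7]
force: [0.6, 0.4, -0.4]
grip_width: 0.0173
grasp_force: 0.0
```

```bash
cat > f.py <<'E'
from h import *
F=[]
for i in range(5): F.append(get_obs()['force']); eyes.read_camera('wrist')
F.append(get_obs()['force']);print(np.mean(F,0),get_obs()['tool_pos'])
E
python3 f.py
```

```text
[ 0.00290249 -0.14368603 -0.25559346] [0.51121255 0.15346636 0.00802642]
```

Request:
servo_tool(
  series=[
    [[-0.004,0,0,0,0,0,0.2],[-0.008,0,0,0,0,0,0.2],[-0.012,0,0,0,0,0,0.2],[-0.012,0,0,0,0,0,0.2],[-0.012,0,0,0,0,0,0.2]],
  ],
)

```text
time_s: 8.05
tool_pos: [0.5112, 0.1497, 0.0081]
tool_rot: [180.0, 0.0, 88.7]
force: [0.4, -0.3, 0.0]
grip_width: 0.0173
grasp_force: 0.0
```

```bash
python3 f.py
```

```text
[ 0.12402699 -0.0791667  -0.09154451] [0.51119615 0.14991032 0.00807386]
```

Request:
servo_tool(
  series=[
    [[-0.004,0,0,0,0,0,0.2],[-0.008,0,0,0,0,0,0.2],[-0.012,0,0,0,0,0,0.2],[-0.012,0,0,0,0,0,0.2],[-0.012,0,0,0,0,0,0.2]],
  ],
)

```text
time_s: 8.72
tool_pos: [0.5111, 0.1462, 0.0081]
tool_rot: [180.0, 0.0, 88.7]
force: [-0.0, -0.0, -0.4]
grip_width: 0.0176
grasp_force: 0.0
```

```bash
python3 f.py
```

```text
[ 0.00404542 -0.16148844  0.16682219] [0.51110553 0.1462491  0.00807256]
```

Request:
servo_tool(
  series=[
    [[-0.004,0,0,0,0,0,0.2],[-0.008,0,0,0,0,0,0.2],[-0.012,0,0,0,0,0,0.2],[-0.012,0,0,0,0,0,0.2],[-0.012,0,0,0,0,0,0.2]],
  ],
)

```text
time_s: 9.38
tool_pos: [0.511, 0.1426, 0.0081]
tool_rot: [180.0, 0.0, 88.7]
force: [0.2, -0.3, -0.4]
grip_width: 0.0175
grasp_force: 0.0
```

```bash
python3 f.py
```

```text
[0.12659279 0.01718261 0.15750344] [0.51100981 0.14269471 0.00806348]
```

Request:
servo_tool(
  series=[
    [[-0.004,0,0,0,0,0,0.2],[-0.008,0,0,0,0,0,0.2],[-0.012,0,0,0,0,0,0.2],[-0.012,0,0,0,0,0,0.2],[-0.012,0,0,0,0,0,0.2]],
  ],
)

```text
time_s: 10.05
tool_pos: [0.5109, 0.1397, 0.0081]
tool_rot: [180.0, -0.0, 88.7]
force: [-0.1, 1.9, 0.1]
grip_width: 0.0176
grasp_force: 1.3
```

```bash
python3 f.py
```

```text
[ 0.17685057  2.79106911 -0.61007747] [0.51092976 0.13957044 0.0081277 ]
```

Request:
servo_tool(
  series=[
    [[-0.003,0,0,0,0,0,0.2],[-0.007,0,0,0,0,0,0.2],[-0.007,0,0,0,0,0,0.2],[-0.007,0,0,0,0,0,0.2]],
  ],
)

```text
time_s: 10.63
tool_pos: [0.5109, 0.1375, 0.0081]
tool_rot: [180.0, -0.0, 88.7]
force: [0.2, 4.9, -0.2]
grip_width: 0.0175
grasp_force: 2.4
```

```bash
python3 f.py
```

```text
[ 0.00958259  5.00256576 -0.88068787] [0.51090654 0.13747624 0.00813221]
```

Request:
servo_tool(
  series=[
    [[-0.002,0,0,0,0,0,0.2],[-0.004,0,0,0,0,0,0.2],[-0.004,0,0,0,0,0,0.2],[-0.004,0,0,0,0,0,0.2]],
  ],
)

```text
time_s: 11.22
tool_pos: [0.5109, 0.1367, 0.0081]
tool_rot: [180.0, -0.1, 88.7]
force: [-0.0, 5.6, -1.3]
grip_width: 0.0176
grasp_force: 3.0
```

```bash
python3 f.py; python3 meas.py pics/x.png scene | tail -2
```

```text
[-0.0117991   6.16839233 -1.40890241] [0.51086458 0.13675897 0.00812776]
 top ((0.5754060745239258, -0.07321949303150177), (0.2478111833333969, 0.20618323981761932), 83.37345123291016) [[0.4587000012397766, -0.18440000712871552], [0.6635000109672546, -0.20819999277591705], [0.6920999884605408, 0.03799999877810478], [0.48730000853538513, 0.061799999326467514]] 0.12087168120638694
 top-ray ((0.5796825289726257, -0.07392333447933197), (0.24748656153678894, 0.20476625859737396), 83.50841522216797) [[0.46399998664855957, -0.18529999256134033], [0.6674000024795532, -0.20839999616146088], [0.6953999996185303, 0.03750000149011612], [0.4918999969959259, 0.060600001364946365]]
```

Snug at 6 N with the case unmoved. I back off, then rise.

Request:
servo_tool(
  series=[
    [[0.01,0,0,0,0,0,0.2],[0.04,0,0,0,0,0,0.2],[0.08,0,0,0,0,0,0.2],[0.1,0,0,0,0,0,0.2],[0.1,0,-0.05,0,0,0,0.1],[0.1,0,-0.15,0,0,0,0],[0.1,0,-0.25,0,0,0,0],[0.1,0,-0.35,0,0,0,0],[0.1,0,-0.45,0,0,0,0],[0.1,0,-0.55,0,0,0,0],[0.1,0,-0.55,0,0,0,0],[0.1,0,-0.55,0,0,0,0]],
  ],
)

```text
time_s: 12.52
tool_pos: [0.5128, 0.1667, 0.1751]
tool_rot: [179.8, -0.1, 88.7]
force: [-1.0, 0.7, -1.4]
grip_width: 0.0007
grasp_force: 0.0
```

```bash
python3 f.py
```

```text
[-0.19647369  0.1511773  -0.06160264] [0.510565   0.16558097 0.17141615]
```

Request:
servo_tool(
  series=[
    [[-0.1,0,0,0,0,0,0],[-0.2,0,0,0,0,0,0],[-0.3,0,0,0,0,0,0],[-0.4,0,0,0,0,0,0],[-0.435,0,0,0,0,0,0],[-0.435,0,0,0,0,0,0],[-0.435,0,0.05,0,0,0,0],[-0.435,0,0.1,0,0,0,0],[-0.435,0,0.145,0,0,0,0],[-0.435,0,0.145,0,0,0,0],[-0.435,0,0.145,0,0,0,0]],
  ],
)

```text
time_s: 13.68
tool_pos: [0.5078, 0.037, 0.1287]
tool_rot: [-179.9, 0.0, 88.8]
force: [-0.3, -0.2, 0.3]
grip_width: 0.0002
grasp_force: 0.0
```

```bash
python3 f.py
```

```text
[-0.01834088 -0.00551667 -0.12148759] [0.50916655 0.03585189 0.13043817]
```

Request:
servo_tool(
  series=[
    [[0,0,0.01,0,0,0,0],[0,0,0.02,0,0,0,0],[0,0,0.027,0,0,0,0],[0,0,0.03,0,0,0,0],[0,0,0.03,0,0,0,0],[0,0,0.03,0,0,0,0]],
  ],
)

```text
time_s: 14.43
tool_pos: [0.5085, 0.0354, 0.1211]
tool_rot: [-180.0, -0.0, 88.7]
force: [-1.6, -0.2, 5.2]
grip_width: 0.0002
grasp_force: 2.5
```

```bash
python3 f.py
```

```text
[-2.18869386  0.06794535  5.09873016] [0.50843437 0.03543279 0.12111359]
```

Request:
servo_tool(
  series=[
    [[0,0,0.002,0,0,0,0],[0,0,0.004,0,0,0,0],[0,0,0.004,0,0,0,0],[0,0,0.004,0,0,0,0],[0,0,0.004,0,0,0,0]],
  ],
)

```text
time_s: 15.1
tool_pos: [0.5085, 0.0355, 0.121]
tool_rot: [-180.0, -0.1, 88.7]
force: [-4.8, -0.5, 11.0]
grip_width: 0.0003
grasp_force: 6.0
```

```bash
python3 f.py
```

```text
[-4.77913384 -0.37442302 11.62783677] [0.50847882 0.03549822 0.12100709]
```

It takes 11.6 N and sinks only 0.1 mm, so it no longer rocks. I lift off and move clear.

Request:
servo_tool(
  series=[
    [[0,0,-0.004,0,0,0,0],[0,0,-0.02,0,0,0,0],[0,0,-0.06,0,0,0,0],[0,0,-0.15,0,0,0,0],[0,0,-0.25,0,0,0,0],[0.1,0,-0.3,0,0,0,0],[0.2,0,-0.3,0,0,0,0],[0.3,0,-0.3,0,0,0,0],[0.4,0,-0.3,0,0,0,0],[0.5,0,-0.3,0,0,0,0],[0.6,0,-0.3,0,0,0,0],[0.6,0,-0.3,0,0,0,0]],
  ],
)

```text
time_s: 16.35
tool_pos: [0.5112, 0.2234, 0.2097]
tool_rot: [-180.0, -0.2, 89.2]
force: [0.0, 0.3, -0.6]
grip_width: 0.0009
grasp_force: 0.0
```

```bash
python3 f.py; python3 meas.py pics/k.png scene
```

```text
[-0.35749686 -0.09885515  0.31717775] [0.51309861 0.21377587 0.20974256]
scene wedge px [259 190  16  17 191] [266.80628272 197.97905759]
 slope [-0.06982837  0.08974717  0.01589763] mean [0.51580196 0.10366152 0.01589763]
 rect ((0.5109251737594604, 0.10588817298412323), (0.04438767582178116, 0.062178630381822586), 84.10247802734375) [[0.47769999504089355, 0.08699999749660492], [0.5396000146865845, 0.08060000091791153], [0.5440999865531921, 0.12479999661445618], [0.4823000133037567, 0.13120000064373016]]
 top ((0.5767766237258911, -0.07364754378795624), (0.24820047616958618, 0.20279930531978607), 83.67613983154297) [[0.46230000257492065, -0.1858000010251999], [0.6639000177383423, -0.20819999277591705], [0.6912000179290771, 0.03849999979138374], [0.48969998955726624, 0.0608999989926815]] 0.12088354737149407
 top-ray ((0.5799133777618408, -0.07385686039924622), (0.24743281304836273, 0.20497837662696838), 83.34281158447266) [[0.46380001306533813, -0.18490000069141388], [0.6674000024795532, -0.2085999995470047], [0.6960999965667725, 0.03709999844431877], [0.4925000071525574, 0.0608999989926815]]
```

View pics/k.png

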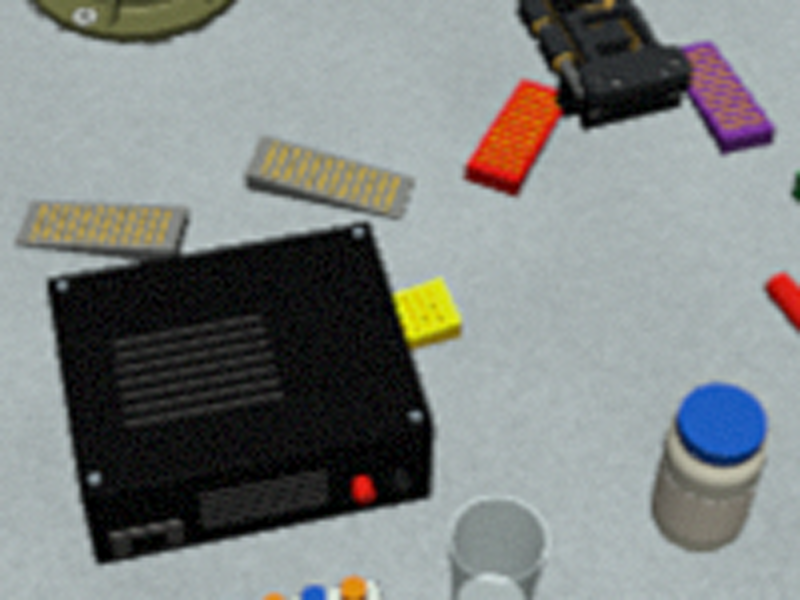

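The wedge sits under the left-front corner with its heel showing at crop (430,310). The case is unmoved, its bystanders in view look unmoved, and the gripper is clear of everything.

```bash
python3 -c "
from cell import env
print(env.sign_off())"
```

```text
the job is handed in; nothing more can be done
None
```

The yellow wedge is snug under the short foot at about 6 N of push, the case did not rock under an 11.6 N press on that corner, and the job is handed in with the arm clear; no verdict came back.

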